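# Cap the bare railing post

### The arm

A 6-joint arm with a two-finger parallel gripper is mounted at the origin on the work surface. World frame = base frame: x ahead of the robot, y to its left, z up, the work surface at z = 0. Lengths are in m, angles in rad, forces in N, time in s.
With the tool pointing down it reaches from about 0.275 to 0.75 m from the base axis. Payload 10.2 kg.
Tool frame: the origin (TCP) lies at the centre of the arm's flange, where the gripper is bolted on; the fingertips stand manip.tip_reach ahead of it and the grasp point (between the pads) lies 147 mm ahead of it (manip.tip_reach is the distance from the TCP to the fingertips, in m); z points along the fingers, y is the line along which they close (so a half turn about z gives the same grasp; the last joint's range is limited). The gripper opens to 88 mm and grips with 3 to 60 N. Pads are 18 mm wide; open, the fingers measure 123 mm over their backs; the gripper's body (75 mm by 187 mm) begins 45 mm behind the grasp point.
Start: joints at [-1.36, 0.313, 1.498, -0, 1.331, -0.223], TCP at [0.221, -0.476, 0.405] pointing down, gripper open.
Joint ranges: [-2.94, 2.94], [-0.97, 2.17], [0.19, 2.56], [-1.23, 4.37], [0.02, 3.11], [-2.88, 2.88]. Speed limits (rad/s): [2.39, 2.39, 3.01, 3.14, 3.14, 3.14].

### API

Orientations are given as a unit quaternion [x, y, z, w].
In Python, from station import manip gives the robot as it stands.
- The arm moves only by the tool drive_tool, never from a script. Its argument "deltas" is one flat list of numbers, 5 for each row, row after row: the closure, from -1 (fully open) to 1 (shut), then the shift along the tool's x, y, z each as a share of 0.4 m, from -1 to 1, then the turn about the tool's z as a share of 180 degrees, from -1 to 1. A call has 1 to 8 rows; each row is the pose to reach, as a shift and turn from the pose commanded when the call began, along the tool's axes at that moment, turning the shorter way round; what a row does not reach only later rows make up. A row lasts 1/10 s, in which the tool goes at most 50 mm and 8.59 degrees, less where a joint would pass 70% of its speed; a pose out of reach is approached as far as the arm can. A call with a number of a shift or a turn outside -1 to 1 is refused whole. A call with a gripper value outside its range is refused whole. The fingers move at their own pace and stop on an object; "newtons" is the grip in N (left out, the last holds). Time passes only in rows, so rows that repeat a pose let the fingers close. It gives the time, the measured TCP pose, the force, the opening and the grip force at its end, in the units of the state.
- manip.observe(): the state, without advancing time (a new reading comes with each control period).
- manip.capture(name): name is "scene" or "top" or "wrist"; returns the picture (384x512x3 uint8, red, green, blue); there is no depth.
- manip.camera_params(name): a dict with "K" (3x3 intrinsics, pixels), "k1" (the pictures are not rectified: a ray, as slopes to the right and down, at radius r is drawn at 1 + k1 r^2 times it, then the intrinsics apply), "pose" (4x4, takes a point from camera to world coordinates); the wrist camera has in their place "mount" (4x4, takes a point from camera to tool coordinates, whose origin is the TCP and whose axes are the flange's). Camera axes: x right, y up, looking along -z (the intrinsics and any distortion apply to the point x, -y, -z); pixel columns grow to the right and rows downward; lengths in m; the calibration is good to about 2 mm. A picture is of the moment at which its call begins: read the wrist's pose just before it. camera_params takes no time and is no camera call.
- manip.job_done(): hands the job in; it is judged then, once.
The state is a dict: "time": time; "joint_positions": joint angles; "joint_velocities": joint speeds; "effort": joint torques, N m; "ee_pos": TCP position; "tcp_rot": TCP orientation; "force": force on the tool from outside, world axes, zero at the start; "torque": the same for the moment, N m; "finger_gap": finger opening in m; "gripper_force": force on a finger pad.
Only numpy, scipy, OpenCV 4.12 (cv2) and the standard library are available. Lean on these libraries where they do the work, as an engineer would, in place of code of your own. Each camera call takes 0.05 s, during which the arm holds its last target. There are 200 camera calls.

### The job

One post of the railing is still bare, and its steel cap is stuck over the flanged plug on the table. Lift the cap off the plug without bringing the plug along (the plug stays standing where it is), then lower the cap over the bare post until it rests right down on the post's top, and let go. Leave the other plug, which has no cap, alone.

Things in the scene. Friction and masses are not known exactly. Their poses are not given: they have to be found in the camera images.
- cap: bright steel cap, a round cup mouth down over the plug: outside 58 mm across, 60 mm high, bore 50 mm wide and 54 mm deep, flat closed top 6 mm thick; 0.2 kg. Origin: centre of its open rim, z up to its top. At the start the rim is 20 mm above the table, the ceiling rests on the plug. Three spring clips inside, 11 to 21 mm above the rim, rub on the plug; they clear a 38 mm post.
- plug: dull grey steel plug standing loose inside the cap: bottom flange 64 mm across and 12 mm high, seen 8 mm below the cap's rim; body 46 mm across, 74 mm high in all; 0.4 kg. Origin: centre of its underside, z up. The clips drag on it with about 2.5 N (over half its weight) for 54 mm: a steady straight lift of the cap leaves it standing, a jerk or tilt may bring it along, a grip on the flange does.
- lone_plug: a second plug of the same size and material standing loose on the table without any cap (a bystander). Origin: centre of its underside.
- post_top (a point): centre of the bare post's top, 90 mm above the table. The post: fixed upright dull grey steel stub, 38 mm across, tapering to 28 mm over its top 8 mm, on a painted plate 90 x 70 x 8 mm. The cap's ceiling rests here, its rim then 54 mm lower. A second such post already wears a fixed cap like cap. The two posts and two plugs swap places at random.
There are look-alikes about, which are no part of the job. Leave any yellow look-alike of the part that bears post_top alone. Leave any green look-alike of the cap alone.

How it is judged:
By the outcome, as a careful person would: the job done as asked, in the order asked, and still so for the second after the job is handed in, with the robot touching nothing.
It also fails if it takes over 46 s, if anything falls off the work surface, if the arm or the gripper's body presses on something with over 40 N, if the wrist force passes 120 N, or if a joint passes its speed limit or range.

## Working session

There is one attempt and no reset: what is moved stays moved. The work goes in short steps, Python scripts to look and compute and a tool call to move; the robot and the scene stay as the last step left them, time stands still between calls to the robot, and variables do not carry over. Pictures are saved under pics/ and viewed, at most 10 in all, crops included, and the job is handed in when it is done.

Besides the shell and the picture viewer there is one more tool, called after "Call:" in YAML: its name, and indented under it one key for each argument. drive_tool: Moves the arm, as the interface text tells. Shift numbers are shares of 0.4 m and turn numbers shares of 180 degrees, none past 1 either way. Its arguments: {"type":"object","properties":{"deltas":{"type":"array"},"newtons":{"type":"number"}},"required":["deltas"]}

```bash
mkdir -p pics && cat > h.py <<'E'
import numpy as np, cv2
from station import manip
from scipy.spatial.transform import Rotation as R
def cam(n):
    p=manip.camera_params(n)
    if n=="wrist":
        s=manip.observe(); T=np.eye(4); T[:3,:3]=R.from_quat(s["tcp_rot"]).as_matrix(); T[:3,3]=s["ee_pos"]
        pose=T@np.array(p["mount"])
    else: pose=np.array(p["pose"])
    return np.array(p["K"]),p["k1"],pose
def ray(c,uv):
    K,k1,P=c; d=np.array([(uv[0]-K[0,2])/K[0,0],(uv[1]-K[1,2])/K[1,1]]); s=d.copy()
    for _ in range(20): s=d/(1+k1*(s@s))
    return P[:3,3],P[:3,:3]@np.array([s[0],-s[1],-1])
def onz(c,uv,z):
    o,d=ray(c,uv); return o+d*(z-o[2])/d[2]
def proj(c,X):
    K,k1,P=c; q=P[:3,:3].T@(np.array(X)-P[:3,3]); s=np.array([q[0],-q[1]])/-q[2]; s=s*(1+k1*(s@s))
    return K[:2,:2]@s+K[:2,2]
def save(n,f,img=None):
    img=manip.capture(n) if img is None else img
    cv2.imwrite(f"pics/{f}.png",img[:,:,::-1]); return img
E
python3 - <<'E'
from h import *
a=save("scene","s0");b=save("top","t0")
np.savez("p0.npz",a=a,b=b)
s=manip.observe();print(manip.tip_reach,s["tcp_rot"],s["finger_gap"],s["force"],s["time"])
for n in("scene","top"):print(cam(n))
print(manip.camera_params("wrist"))
E
```

```text
0.166 [ 9.76563627e-01  2.15228194e-01 -1.26750596e-05 -5.54432784e-04] 0.08836356906189348 [0.37553637 0.58359341 0.00315152] 0.1
(array([[425.34455692,   0.        , 252.59715255],
       [  0.        , 425.34455692, 192.49355095],
       [  0.        ,   0.        ,   1.        ]]), 0.004882179959625053, array([[ 0.80581808, -0.40518949,  0.43183179,  0.96406129],
       [ 0.59205996,  0.5376728 , -0.60031072, -0.62284698],
       [ 0.01105539,  0.73941154,  0.67316294,  0.77101718],
       [ 0.        ,  0.        ,  0.        ,  1.        ]]))
(array([[353.92062742,   0.        , 253.73741339],
       [  0.        , 353.92062742, 199.15258307],
       [  0.        ,   0.        ,   1.        ]]), -0.04790685242714374, array([[ 0.02938241,  0.98474361, -0.17151298,  0.35625047],
       [-0.99943824,  0.02617554, -0.02092968, -0.00257299],
       [-0.01612092,  0.1720316 ,  0.98495951,  0.93646104],
       [ 0.        ,  0.        ,  0.        ,  1.        ]]))
{'K': array([[343.32688652,   0.        , 257.51577712],
       [  0.        , 343.32688652, 192.13770253],
       [  0.        ,   0.        ,   1.        ]]), 'k1': 0.03614533842959917, 'mount': array([[ 5.16630284e-04,  9.49835884e-01,  3.12748345e-01,
         8.13973060e-02],
       [ 9.99999492e-01, -2.20189747e-04, -9.83173543e-04,
        -1.28556361e-03],
       [-8.64989532e-04,  3.12748694e-01, -9.49835515e-01,
         1.97584386e-02],
       [ 0.00000000e+00,  0.00000000e+00,  0.00000000e+00,
         1.00000000e+00]])}
```

View pics/s0.png

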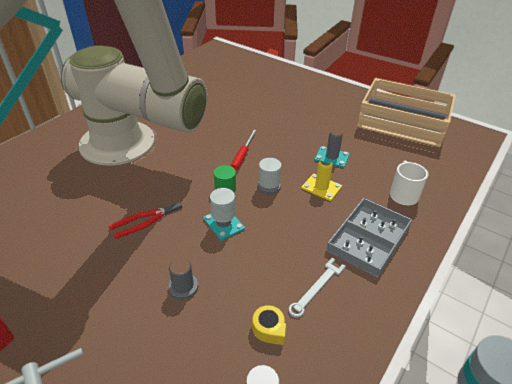

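View pics/t0.png

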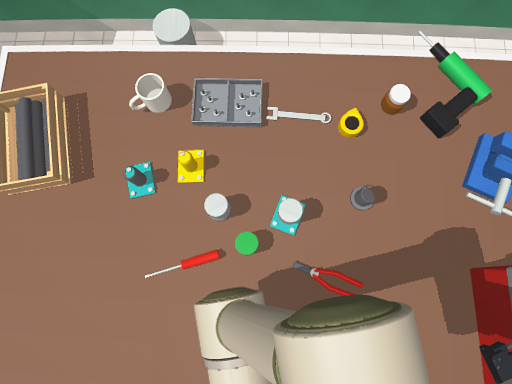

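Scene picture candidates for the cap: the bright cup on a grey flange at scene (270,175) / top (217,207), the cup on a teal plate at scene (222,207) / top (290,210), and the green one at scene (225,180). The first fits, because it stands on a plug flange with no plate. For the post: the teal-plated bare stub at scene (334,150) / top (137,178) and the yellow one at scene (322,180). The teal one fits. The lone plug is at scene (182,280).

```bash
python3 - <<'E'
from h import *
d=np.load("p0.npz");a,b=d["a"],d["b"]
c1=cv2.resize(a[125:210,240:360],None,fx=4,fy=4,interpolation=cv2.INTER_CUBIC)
c2=cv2.resize(b[145:230,115:235],None,fx=4,fy=4,interpolation=cv2.INTER_CUBIC)
save("","c0",np.vstack([c1[:300],c2[:300]]))
ct=cam("top");cs=cam("scene")
# bright top blob in top image
for nm,img,c,(u0,u1,v0,v1) in (("top",b,ct,(195,240,185,230)),("scene",a,cs,(255,285,150,195))):
    roi=img[v0:v1,u0:u1]; h=cv2.cvtColor(roi,cv2.COLOR_RGB2HSV)
    m=((h[...,1]<50)&(h[...,2]>150)).astype(np.uint8)
    n,l,st,ce=cv2.connectedComponentsWithStats(m); i=1+st[1:,4].argmax(); print(nm,st[i],ce[i]+[u0,v0],onz(c,ce[i]+[u0,v0],.08 if nm=="top" else .05))
X=onz(ct,(217,205),.08);print("cap approx",X)
print("post",onz(ct,(132,175),.09), onz(cs,(334,135),.09))
E
```

```text
top [  9   8  24  24 442] [215.44570136 204.46832579] [0.48963992 0.10926773 0.08      ]
scene [  4   7  23  15 252] [269.78968254 164.14285714] [0.47107109 0.14055079 0.05      ]
cap approx [0.48842267 0.10537817 0.08      ]
post [0.55654359 0.31985779 0.09      ] [0.56769441 0.31467827 0.09      ]
```

View pics/c0.png

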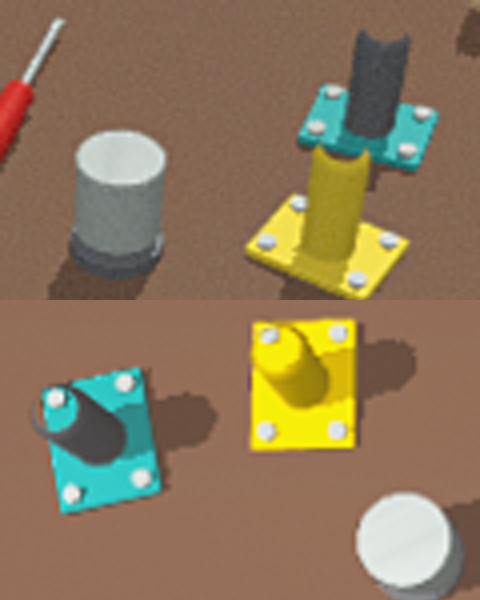

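The crop confirms both: the bright cup sits on a grey flange with no plate, and the dark bare stub stands on the teal plate.

```bash
python3 - <<'E'
from h import *
ct=cam("top");cs=cam("scene")
print("post",onz(ct,(129.5,172),.09), onz(cs,(336,134),.09))
print("green",onz(ct,(247,243),.06),"green z0",onz(ct,(247,243),.0),"capped",onz(ct,(290,210),.096),"yellow",onz(ct,(185,157),.09))
s=manip.observe();M=R.from_quat(s["tcp_rot"]).as_matrix()
print(M.T@(np.array([.4896,.109,.36])-s["ee_pos"])/.4, s["ee_pos"],M)
E
```

```text
post [0.5640654  0.32690088 0.09      ] [0.56983957 0.3224616  0.09      ]
green [0.3988204  0.02942321 0.06      ] green z0 [0.40173461 0.03161358 0.        ] capped [ 0.47854368 -0.0723352   0.096     ] yellow [0.60577426 0.18995996 0.09      ]
[ 1.22520162 -1.04503239  0.11200465] [ 0.22065462 -0.47634785  0.40424207] [[ 9.07353648e-01  4.20368038e-01 -2.63415138e-04]
 [ 4.20368066e-01 -9.07353034e-01  1.07742172e-03]
 [ 2.13903129e-04 -1.08833384e-03 -9.99999385e-01]]
```

Call:
drive_tool:
  deltas: [-1,0.6,-0.52,0.05,0,-1,0.6,-0.52,0.05,0,-1,0.6,-0.52,0.05,0,-1,0.6,-0.52,0.05,0,-1,0.6,-0.52,0.05,0,-1,0.6,-0.52,0.05,0,-1,0.6,-0.52,0.05,0,-1,0.6,-0.52,0.05,0]

```text
time: 0.9
ee_pos: [0.3515, -0.185, 0.3846]
tcp_rot: [0.976, 0.217, -0.0, -0.0]
force: [-0.7, -0.5, 0.0]
finger_gap: 0.0881
gripper_force: 0.0
```

Call:
drive_tool:
  deltas: [-1,0.62,-0.525,0.06,0,-1,0.62,-0.525,0.06,0,-1,0.62,-0.525,0.06,0,-1,0.62,-0.525,0.06,0,-1,0.62,-0.525,0.06,0,-1,0.62,-0.525,0.06,0,-1,0.62,-0.525,0.06,0,-1,0.62,-0.525,0.06,0]

```text
time: 1.7
ee_pos: [0.4888, 0.1091, 0.3599]
tcp_rot: [0.976, 0.216, -0.0, -0.0]
force: [-0.1, 0.1, -0.3]
finger_gap: 0.0883
gripper_force: 0.0
```

```bash
python3 - <<'E'
from h import *
c=cam("wrist");w=save("wrist","w1");np.savez("p1.npz",w=w)
s=manip.observe();print(s["ee_pos"],s["tcp_rot"],s["time"])
print("proj cap",proj(c,[.4896,.109,.08]))
E
```

```text
[0.48830883 0.10779461 0.36012496] [ 9.76433502e-01  2.15817802e-01 -5.39306313e-04  3.74230221e-05] 1.75
proj cap [259.5804369  185.97808725]
```

View pics/w1.png

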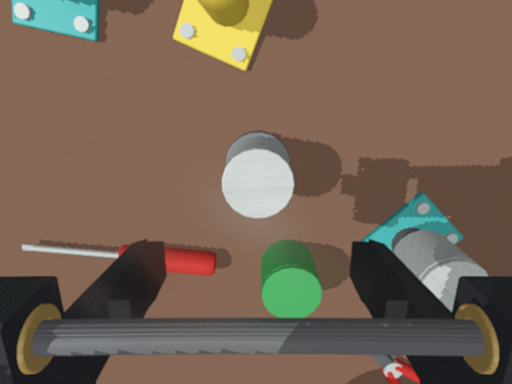

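The wrist view shows the cap's top disc centred near (258,182), with the green cap at (290,285) and the capped post at (435,255). The gap between the fingers is clear.

```bash
python3 - <<'E'
from h import *
c=cam("wrist");w=np.load("p1.npz")["w"]
roi=w[120:235,200:320];h=cv2.cvtColor(roi,cv2.COLOR_RGB2HSV)
m=((h[...,1]<45)&(h[...,2]>170)).astype(np.uint8)
cs,_=cv2.findContours(m,0,2);k=cv2.convexHull(max(cs,key=cv2.contourArea))
e=cv2.fitEllipse(k);print(e,cv2.boundingRect(k));uv=np.array(e[0])+[200,120]
X=onz(c,uv,.08);print(uv,X)
print("bbox edges",[onz(c,q,.08) for q in ((uv[0]-e[1][0]/2,uv[1]),(uv[0]+e[1][0]/2,uv[1]))])
s=manip.observe();M=R.from_quat(s["tcp_rot"]).as_matrix();print((M.T@(X-s["ee_pos"]))*1000,s["ee_pos"])
E
```

```text
((57.18577575683594, 63.18572235107422), (69.01681518554688, 72.0176773071289), 95.94795227050781) (22, 29, 72, 69)
[257.18577576 183.18572235] [0.49031665 0.11018939 0.08      ]
bbox edges [array([0.47879876, 0.13494567, 0.08      ]), array([0.50183158, 0.08542667, 0.08      ])]
[  3.12964178  -1.28074048 280.12198014] [0.48830883 0.10779461 0.36012496]
```

Call:
drive_tool:
  deltas: [-1,0.0078,-0.002,0.08,0,-1,0.0078,-0.002,0.16,0,-1,0.0078,-0.002,0.24,0,-1,0.0078,-0.002,0.3,0,-1,0.0078,-0.002,0.35,0,-1,0.0078,-0.002,0.38,0,-1,0.0078,-0.002,0.395,0,-1,0.0078,-0.002,0.395,0]
  newtons: 20

```text
time: 2.55
ee_pos: [0.4904, 0.1093, 0.2027]
tcp_rot: [0.977, 0.215, -0.0, -0.0]
force: [-0.6, 0.2, -0.0]
finger_gap: 0.088
gripper_force: 0.0
```

```bash
python3 - <<'E'
from h import *
s=manip.observe();print(s["ee_pos"],s["tcp_rot"],s["force"],s["time"])
c=cam("wrist");w=save("wrist","w2");print(proj(c,[.4903,.1102,.08]))
E
```

```text
[0.49035736 0.109325   0.20268248] [ 9.76663596e-01  2.14774731e-01 -1.86795988e-04 -1.07110063e-05] [-0.56528426  0.2200327  -0.01138607] 2.55
[258.492452   317.62584832]
```

View pics/w2.png

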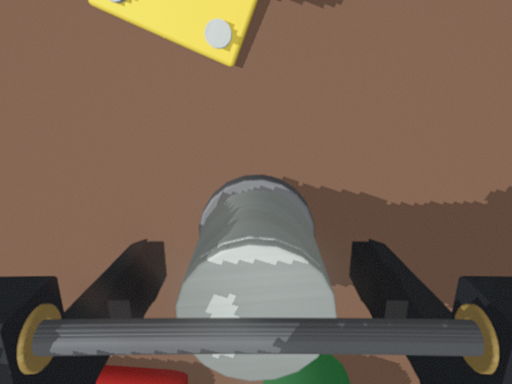

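The cap is centred between the fingers at column 257, with the flange visible below. Closing now.

Call:
drive_tool:
  deltas: [0.2,0,0,0,0,0.3,0,0,0,0,0.4,0,0,0,0,0.5,0,0,0,0,1,0,0,0,0,1,0,0,0,0,1,0,0,0,0,1,0,0,0,0]
  newtons: 35

```text
time: 3.4
ee_pos: [0.4904, 0.1101, 0.203]
tcp_rot: [0.977, 0.215, 0.0, 0.0]
force: [-1.5, -0.3, 5.5]
finger_gap: 0.0575
gripper_force: 35.0
```

Call:
drive_tool:
  deltas: [1,0,0,-0.001,0,1,0,0,-0.003,0,1,0,0,-0.006,0,1,0,0,-0.01,0,1,0,0,-0.015,0,1,0,0,-0.02,0,1,0,0,-0.025,0,1,0,0,-0.03,0]

```text
time: 4.2
ee_pos: [0.4902, 0.11, 0.2149]
tcp_rot: [0.977, 0.215, -0.0, -0.0]
force: [-0.2, -1.1, -2.8]
finger_gap: 0.0577
gripper_force: 35.0
```

```bash
python3 - <<'E'
from h import *
s=manip.observe();print(s["ee_pos"],s["force"],s["finger_gap"])
c=cam("wrist");w=save("wrist","w3");np.savez("p3.npz",w=w)
E
```

```text
[0.49023994 0.11004276 0.21489803] [-0.2490023  -1.1113956  -2.84752807] 0.05768650579164122
```

View pics/w3.png

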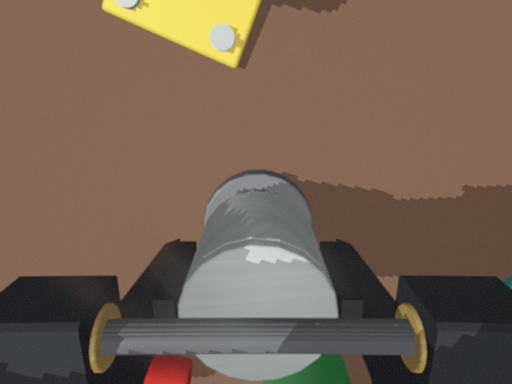

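The flange's visible band is growing (rows 172–192 above the cap rim), and the force is 2.8 N, less than both parts' weight. The plug is staying down, so I continue.

Call:
drive_tool:
  deltas: [1,0,0,-0.006,0,1,0,0,-0.013,0,1,0,0,-0.02,0,1,0,0,-0.027,0,1,0,0,-0.034,0,1,0,0,-0.041,0,1,0,0,-0.048,0,1,0,0,-0.055,0]

```text
time: 5.05
ee_pos: [0.4903, 0.1101, 0.237]
tcp_rot: [0.977, 0.215, 0.0, 0.0]
force: [0.3, 0.2, -3.2]
finger_gap: 0.0577
gripper_force: 35.0
```

Call:
drive_tool:
  deltas: [1,0,0,-0.007,0,1,0,0,-0.014,0,1,0,0,-0.021,0,1,0,0,-0.028,0,1,0,0,-0.035,0,1,0,0,-0.042,0,1,0,0,-0.049,0,1,0,0,-0.056,0]

```text
time: 5.85
ee_pos: [0.4903, 0.11, 0.2594]
tcp_rot: [0.977, 0.215, 0.0, -0.0]
force: [-0.6, -0.5, -2.3]
finger_gap: 0.0577
gripper_force: 35.0
```

Call:
drive_tool:
  deltas: [1,0,0,-0.007,0,1,0,0,-0.014,0,1,0,0,-0.028,0,1,0,0,-0.056,0,1,0,0,-0.1,0,1,0,0,-0.15,0,1,0,0,-0.19,0,1,0,0,-0.2,0]

```text
time: 6.65
ee_pos: [0.4904, 0.1101, 0.3414]
tcp_rot: [0.977, 0.215, 0.002, 0.0]
force: [-0.5, -0.5, -1.9]
finger_gap: 0.058
gripper_force: 35.0
```

```bash
python3 - <<'E'
from h import *
s=manip.observe();print(s["ee_pos"],s["force"],s["finger_gap"])
c=cam("wrist");w=manip.capture("wrist");a=manip.capture("scene");b=manip.capture("top");np.savez("p4.npz",a=a,b=b,w=w)
save("","m4",np.vstack([w,np.hstack([cv2.resize(a[60:240,200:400],(256,216)),cv2.resize(b[120:260,100:260],(256,216))])]))
E
```

```text
[0.49040775 0.11009831 0.34140679] [-0.50239058 -0.47602445 -1.894275  ] 0.05800514160332893
```

View pics/m4.png

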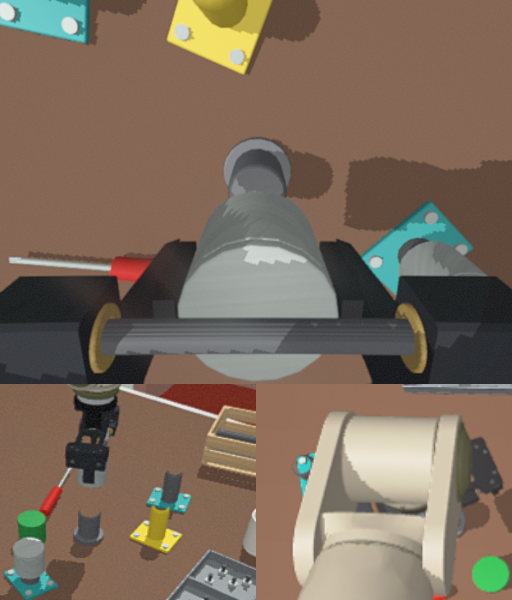

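The plug is still standing where it was, and the cap is held with 1.9 N, its own weight. Next I go to a point short of the post, so the wrist camera sees its top.

Call:
drive_tool:
  deltas: [1,0.03,-0.07,0,0,1,0.07,-0.16,0,0,1,0.11,-0.25,0,0,1,0.14,-0.33,0,0,1,0.165,-0.385,0,0,1,0.174,-0.407,0,0,1,0.174,-0.407,0,0,1,0.174,-0.407,0,0]

```text
time: 7.6
ee_pos: [0.4851, 0.2862, 0.3387]
tcp_rot: [0.977, 0.215, -0.0, 0.0]
force: [-0.1, -0.5, -1.2]
finger_gap: 0.0575
gripper_force: 35.0
```

```bash
python3 - <<'E'
from h import *
s=manip.observe();print(s["ee_pos"],s["tcp_rot"],s["force"],s["finger_gap"])
c=cam("wrist");w=manip.capture("wrist");np.savez("p5.npz",w=w,K=c[0],k=c[1],P=c[2])
for z in(.09,.008):print(proj(c,[.567,.3245,z]))
save("","w5",w)
E
```

```text
[0.48513805 0.28615525 0.33865979] [ 9.76633935e-01  2.14908972e-01 -4.91518995e-04  2.20723823e-04] [-0.0716823  -0.47730908 -1.19018518] 0.0574775557343779
[258.47824204  62.8266934 ]
[258.11658883  66.93825888]
```

View pics/w5.png

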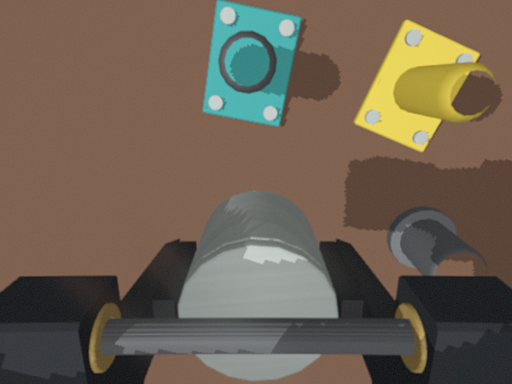

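The post's dark ring is centred near (247,61) on the teal plate, seen almost straight down, and the yellow one is at right (470,92). I fit the ring and check where the cap sits in the gripper.

```bash
python3 - <<'E'
from h import *
d=np.load("p5.npz");c=(d["K"],float(d["k"]),d["P"]);w=d["w"]
roi=w[20:110,205:290];h=cv2.cvtColor(roi,cv2.COLOR_RGB2HSV)
m=((h[...,2]<80)).astype(np.uint8)
cs,hi=cv2.findContours(m,cv2.RETR_CCOMP,2)
for q,hh in zip(cs,hi[0]):
    if cv2.contourArea(q)>300:
        e=cv2.fitEllipse(q);uv=np.array(e[0])+[205,20];z=.082 if hh[3]<0 else .09
        print(hh[3],uv,e[1],onz(c,uv,z), np.array(e[1])*abs(c[2][2,3]-z)/c[0][0,0])
s=manip.observe();M=R.from_quat(s["tcp_rot"]).as_matrix();p=s["ee_pos"]
for q in([.029,0,.123],[0,.029,.123],[0,-.029,.123],[0,0,.123]):print(q,proj(c,p+M@np.array(q)))
g=cv2.cvtColor(w,cv2.COLOR_RGB2HSV)
print(g[185:260:3,230,2],g[185:260:3,257,2])
E
```

```text
-1 [244.37129974  61.2475853 ] (56.96334457397461, 59.98698425292969) [0.56434092 0.33322018 0.082     ] [0.03929171 0.04137734]
[0.029, 0, 0.123] [261.6601279  244.83475599]
[0, 0.029, 0.123] [342.58009149 318.49147067]
[0, -0.029, 0.123] [180.00292567 318.40710561]
[0, 0, 0.123] [261.29091546 318.19853281]
[129 127 128 128 121 125 128 125 123 106 103 102 105 102 105 106 106 106
 103 123 105 110 154 163 161] [129 129 114 112 110 112 114 110 112 107 108 110 111 110 109 114 113 123
 149 118 155 203 204 206 205]
```

```bash
python3 - <<'E'
from h import *
d=np.load("p5.npz");c=(d["K"],float(d["k"]),d["P"]);w=d["w"]
roi=w[20:110,205:290].astype(int);sat=roi.max(2)-roi.min(2)
for t in(70,90):
    m=((roi.max(2)<t)&(sat<25)).astype(np.uint8)
    n,l,st,ce=cv2.connectedComponentsWithStats(m);i=1+st[1:,4].argmax()
    pts=cv2.findNonZero((l==i).astype(np.uint8));hull=cv2.convexHull(pts)
    e=cv2.fitEllipse(hull);cc,r=cv2.minEnclosingCircle(hull)
    uv=np.array(e[0])+[205,20];print(t,st[i],uv,e[1],np.array(cc)+[205,20],r,onz(c,uv,.082))
    cv2.imwrite("pics/mask.png",m*255)
s=manip.observe();M=R.from_quat(s["tcp_rot"]).as_matrix()
print((M.T@(onz(c,uv,.082)-s["ee_pos"]))*1000)
E
```

```text
70 [ 39  12  32  60 277] [247.87583923  61.53224564] (54.778900146484375, 59.65067672729492) [248.44504166  61.5603447 ] 29.7734375 [0.56513401 0.33110938 0.082     ]
90 [ 16  12  55  61 637] [247.59732819  61.63898468] (55.89627456665039, 61.17498779296875) [246.65139389  61.60557938] 30.578428268432617 [0.56500079 0.33124551 0.082     ]
[ 91.6082786   -7.69203621 256.7971572 ]
```

Call:
drive_tool:
  deltas: [1,0.06,-0.004,0,0,1,0.14,-0.008,0,0,1,0.2,-0.0125,0,0,1,0.228,-0.0125,0.02,0,1,0.228,-0.0125,0.06,0,1,0.228,-0.0125,0.1,0,1,0.228,-0.0125,0.12,0,1,0.228,-0.0125,0.12,0]

```text
time: 8.45
ee_pos: [0.5658, 0.329, 0.2901]
tcp_rot: [0.977, 0.215, -0.001, 0.0]
force: [-0.6, 0.4, -1.4]
finger_gap: 0.0579
gripper_force: 35.0
```

```bash
python3 - <<'E'
from h import *
s=manip.observe();print(s["ee_pos"],s["tcp_rot"],s["force"],s["finger_gap"])
c=cam("scene");a=manip.capture("scene");w=manip.capture("wrist")
uv=proj(c,[.5657,.330,.09]);print(uv)
x,y=uv.astype(int);cr=cv2.resize(a[y-45:y+45,x-50:x+50],(600,540),interpolation=cv2.INTER_CUBIC)
save("","s6",cr);np.savez("p6.npz",a=a,w=w);print(x-50,y-45)
E
```

```text
[0.56579553 0.32902403 0.29013666] [ 9.76682104e-01  2.14687850e-01 -1.07767151e-03  1.80582771e-04] [-0.56396159  0.41755746 -1.44123604] 0.057865319757403146
[335.96149728 132.2791692 ]
285 87
```

View pics/s6.png

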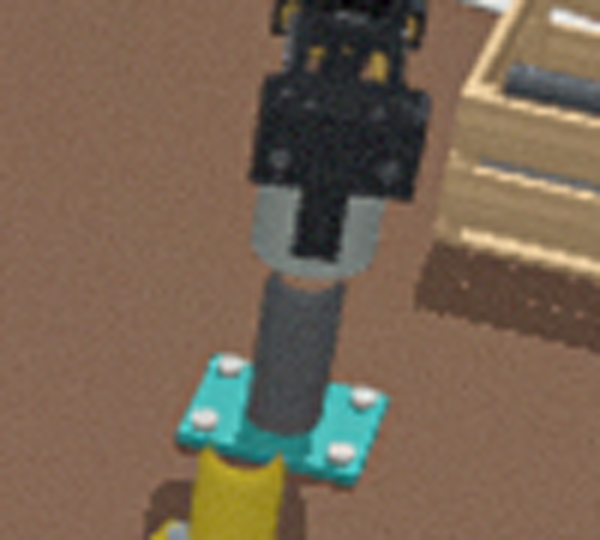

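The scene crop shows the cap (centre column about 315) directly above the bare post (axis about 312 at that height). That is about 1 mm off, well inside the clearance. Lowering slowly.

Call:
drive_tool:
  deltas: [1,-0.002,0,0.01,0,1,-0.002,0,0.02,0,1,-0.002,0,0.03,0,1,-0.002,0,0.04,0,1,-0.002,0,0.05,0,1,-0.002,0,0.06,0,1,-0.002,0,0.07,0,1,-0.002,0,0.075,0]

```text
time: 9.35
ee_pos: [0.5649, 0.3295, 0.2606]
tcp_rot: [0.977, 0.215, -0.0, 0.0]
force: [0.0, 0.5, -1.6]
finger_gap: 0.0584
gripper_force: 35.0
```

Call:
drive_tool:
  deltas: [1,0,0,0.01,0,1,0,0,0.02,0,1,0,0,0.03,0,1,0,0,0.04,0,1,0,0,0.05,0,1,0,0,0.06,0,1,0,0,0.07,0,1,0,0,0.075,0]

```text
time: 10.15
ee_pos: [0.5649, 0.3296, 0.2306]
tcp_rot: [0.977, 0.215, -0.0, 0.0]
force: [-0.2, 0.1, -1.9]
finger_gap: 0.058
gripper_force: 35.0
```

Call:
drive_tool:
  deltas: [1,0,0,0.008,0,1,0,0,0.015,0,1,0,0,0.02,0,1,0,0,0.023,0,1,0,0,0.026,0,1,0,0,0.028,0,1,0,0,0.029,0,1,0,0,0.029,0]

```text
time: 10.95
ee_pos: [0.5649, 0.3296, 0.2195]
tcp_rot: [0.977, 0.215, 0.0, -0.0]
force: [-0.2, 0.4, -1.3]
finger_gap: 0.058
gripper_force: 35.0
```

Call:
drive_tool:
  deltas: [1,0,0,0.001,0,1,0,0,0.002,0,1,0,0,0.002,0,1,0,0,0.002,0]

```text
time: 11.35
ee_pos: [0.5649, 0.3296, 0.219]
tcp_rot: [0.977, 0.215, 0.0, -0.0]
force: [-1.2, -1.3, 1.3]
finger_gap: 0.0578
gripper_force: 35.0
```

Call:
drive_tool:
  deltas: [1,0,0,0.001,0,1,0,0,0.001,0,1,0,0,0.001,0]

```text
time: 11.65
ee_pos: [0.565, 0.3296, 0.219]
tcp_rot: [0.977, 0.215, 0.0, -0.0]
force: [-3.6, -2.7, 5.9]
finger_gap: 0.058
gripper_force: 35.0
```

The ceiling is down on the post (5.9 N upward, no more travel, and the height matches 0.219). Releasing.

Call:
drive_tool:
  deltas: [0.2,0,0,0,0,0,0,0,0,0,-0.5,0,0,0,0,-1,0,0,0,0,-1,0,0,0,0,-1,0,0,0,0,-1,0,0,0,0,-1,0,0,0,0]

```text
time: 12.45
ee_pos: [0.5649, 0.3296, 0.2182]
tcp_rot: [0.977, 0.215, -0.0, 0.0]
force: [0.0, -0.4, 1.0]
finger_gap: 0.0884
gripper_force: 0.0
```

Call:
drive_tool:
  deltas: [-1,0,0,-0.02,0,-1,0,0,-0.06,0,-1,0,0,-0.12,0,-1,0,0,-0.2,0,-1,0,0,-0.28,0,-1,0,0,-0.35,0,-1,0,0,-0.35,0,-1,0,0,-0.35,0]

```text
time: 13.25
ee_pos: [0.5647, 0.3295, 0.3594]
tcp_rot: [0.977, 0.215, 0.001, -0.0]
force: [-0.5, 0.1, -0.2]
finger_gap: 0.088
gripper_force: 0.0
```

```bash
python3 - <<'E'
from h import *
s=manip.observe();print(s["ee_pos"],s["force"],s["finger_gap"],s["time"])
a=manip.capture("scene");w=manip.capture("wrist")
save("","f7",np.hstack([cv2.resize(a[80:230,200:370],(408,360)),w[:360,60:452]]))
E
```

```text
[0.56469587 0.32950919 0.3593872 ] [-0.46609912  0.06718836 -0.2245386 ] 0.0879600757617699 13.25
```

View pics/f7.png

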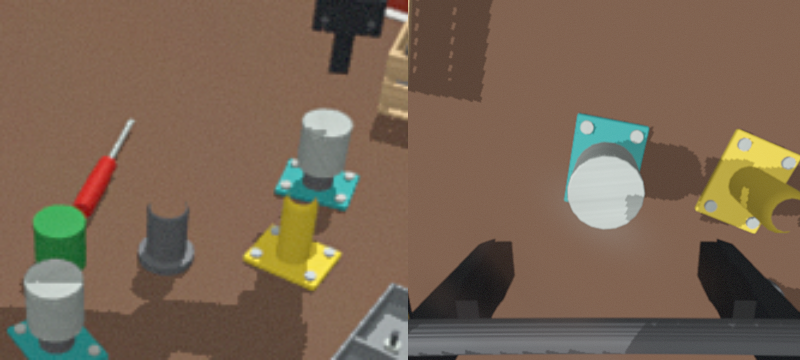

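The cap sits level on the bare post at the same height as the finished one. The plug is standing in its place, and the gripper is clear.

```bash
python3 -c "
from station import manip
print(manip.job_done())"
```

```text
the job is handed in; nothing more can be done
None
```

The cap was lifted off the plug, which stayed standing in its place, then lowered until it rested on the bare post's top and released; the job was handed in at about 13.4 s, with no verdict returned.

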